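Centre the laser level on its tripod head

ROBOT

A 6-joint arm with a two-finger parallel gripper is mounted at the origin on the work surface. World frame = base frame: x ahead of the robot, y to its left, z up, the work surface at z = 0. Lengths are in m, angles in rad, forces in N, time in s.
With the tool pointing down it reaches from about 0.3 to 0.775 m from the base axis. Payload 14.6 kg.
Tool frame: the origin (TCP) lies at the very end of the fingers, on their centre line; the grasp point (between the pads) lies 19 mm behind it; z points along the fingers, y is the direction in which the jaws open and shut (so a half turn about z gives the same grasp; the last joint's range is limited). The gripper opens to 94 mm and grips with 3 to 60 N. Pads are 16 mm wide; open, the fingers measure 119 mm over their backs; the gripper's body (75 mm by 177 mm) begins 78 mm behind the grasp point.
Start: joints at [-1.301, 0.3, 1.521, -0, 1.321, -0.067], TCP at [0.182, -0.519, 0.205] pointing down, gripper open.
Joint ranges: [-3.03, 3.03], [-0.79, 2.21], [0.23, 2.52], [-1.04, 4.18], [0, 3.07], [-2.55, 2.55]. Speed limits (rad/s): [2.22, 2.22, 2.57, 3.14, 3.14, 3.14].

INTERFACE

Orientations are given as [roll, pitch, yaw] about the fixed x, y, z axes, in that order (R = Rz(yaw) Ry(pitch) Rx(roll)).
In Python, from station import ctrl, eyes gives the robot as it stands.
- The arm moves only by the tool jog_arm, never from a script. Its argument "moves" is a list of rows, each a list of 3 entries, a list of its own where there are three numbers: the shift along the world's x, y, z in mm, then the turn, a rotation vector about the world's x, y, z in units of 5 degrees (1.0 is 5 degrees), then the finger opening in mm, from 0 to 94. In form: [[[tx, ty, tz], [wx, wy, wz], jaw], ...]. A call has 1 to 5 rows; each row is the pose to reach, as a shift and turn from the pose commanded when the call began; what a row does not reach only later rows make up. A row lasts 1/12 s, in which the tool goes at most 41.7 mm and 7.16 degrees, less where a joint would pass 70% of its speed; a pose out of reach is approached as far as the arm can. A call with a gripper value outside its range is refused whole. The fingers move at their own pace and stop on an object; "squeeze" is the grip in N (left out, the last holds). Time passes only in rows, so rows that repeat a pose let the fingers close. It gives the time, the measured TCP pose, the force and the opening at its end, in the units of the state.
- ctrl.get_obs(): the state, without advancing time (a new reading comes with each control period).
- eyes.camera(name): name is "side" or "top" or "wrist"; returns a dict with "frame" (480x640x3 uint8, red, green, blue), "vertical_fov" (degrees; the focal length in pixels is half the picture's height over the tangent of half this angle, whatever the lens; pixels are square), "cx", "cy" (the principal point, pixels), "eye" and "attitude" of the camera in the world; the wrist camera has in their place "hand_eye" (4x4, takes a point from camera to tool coordinates, whose origin is the TCP and whose axes are the flange's). Camera axes: x right, y down, z forward; pixel columns grow to the right and rows downward; lengths in m; the calibration is good to about 2 mm. A picture is of the moment at which its call begins: read the wrist's pose just before it. There is no depth.
- ctrl.hand_in(): hands the job in, once; it reports no verdict.
The state is a dict: "time_s": time; "qpos": joint angles; "joint_vel": joint speeds; "tau": joint torques, N m; "ee_pos": TCP position; "eef_rot": TCP orientation; "force": force on the tool from outside, world axes, zero at the start; "moment": the same for the moment, N m; "grip_width": finger opening in m.
Only numpy, scipy, OpenCV 4.12 (cv2) and the standard library are available. Lean on these libraries where they do the work, as an engineer would, in place of code of your own. Each camera call takes 0.05 s, during which the arm holds its last target.

TASK

The small laser level was stood well off the middle of its bench tripod's round head plate. Tap or push it gently with a fingertip, low down against its round base, until it stands upright in the middle of the plate with an even rim all round, ready for the fixing screw. Do not take it between the fingers, lift it, drag it from on top, tip it or knock it off; do not shift the tripod, and leave the other things on the bench alone.

Things in the scene. Friction and masses are not known exactly. Their poses are not given: they have to be found in the camera images.
- level: Pocket laser level, about 0.42 kg (may be a quarter lighter or heavier), 65 mm high in all. Origin: centre of its underside, in the plane of its feet; z up its axis; its yaw does not matter. It rocks on three small hard foot studs (8 mm balls, centres 20 mm from the axis). It starts 22 to 38 mm off the middle of the plate, in any direction; a foot pushed off the plate's edge makes it fall.
- base_mid (a point): Middle of the level's black round base, on its axis, 13 mm above its feet. The base is 80 mm in diameter, upright-sided, from 6 to 20 mm above the feet, the widest part of the level; at the start it may overhang the plate's edge by up to 13 mm. Pushed here the level slides on the plate (friction about 0.4, some 1 to 2.5 N) without tipping, and when pushed slowly stops as soon as the finger stops.
- level_top (a point): Top of the level, on its axis, 65 mm above its feet. Above the base is a grey box body with black corners, 59 mm (level's x) by 48 mm (y), from 22 to 65 mm above the feet, none of it overhanging the base. Pushed high on this body the level rocks up on its feet and can tip over.
- plate_mid (a point): Middle of the top face of the tripod's head plate: a bare flat metal disc of 130 mm diameter and 8 mm thick whose top is 120 mm above the bench. z is up. With the level centred a 25 mm rim of the plate shows all round its base.
- tripod: Bench tripod, 1.3 kg, standing loose on the bench on three legs that reach out to 122 mm from its axis at the bench and lie wholly under the plate's top. Origin: on its axis at bench level, 120 mm below the middle of the plate; first leg along its x. It is turned any way.
- masking_tape: Bystander: roll of masking tape lying flat, 104 mm diameter, 36 mm high; origin at the centre of its underside.
- tape_measure: Bystander: tape measure standing on edge, 70 x 36 mm, 69 mm high; origin at the centre of its underside.
- screwdriver: Bystander: screwdriver lying on the bench along its x, about 200 mm long, 26 mm high; origin under its middle.
- bottle: Bystander: clear drink bottle with a white cap, 60 mm diameter, 160 mm high; origin at the centre of its underside.

How it is judged:
By the outcome, as a careful person would: the job done as asked, in the order asked, and still so for the second after the job is handed in, with the robot touching nothing.
It also fails if it takes over 48 s, if anything falls off the work surface, if the arm or the gripper's body presses on something with over 40 N, if the wrist force passes 120 N, or if a joint passes its speed limit or range.

## Working session

There is one attempt and no reset: what is moved stays moved. The work goes in short steps, Python scripts to look and compute and a tool call to move; the robot and the scene stay as the last step left them, time stands still between calls to the robot, and variables do not carry over. Pictures are saved under pics/ and viewed, and the job is handed in when it is done.

Besides the shell and the picture viewer there is one more tool, called after "Call:" by a JSON object that holds its "api" and its "payload", one argument or row to a line. jog_arm: Moves the arm, as the interface text tells. Its arguments: {"type":"object","properties":{"moves":{"type":"array","items":{"type":"array"}},"squeeze":{"type":"number"}},"required":["moves"]}

```bash
ls; mkdir -p pics; python3 - <<'E'
from station import ctrl, eyes
import cv2
print(ctrl.get_obs())
for n in ["side","top","wrist"]:
    c=eyes.camera(n); f=c.pop("frame"); print(n,c)
    cv2.imwrite(f"pics/{n}0.png",f[:,:,::-1])
E
```

```text
pics
{'time_s': 0.0, 'qpos': array([-1.30066374e+00,  3.00474154e-01,  1.52159489e+00,  1.36989485e-05,
        1.32067397e+00, -6.65956700e-02]), 'joint_vel': array([-0.00044043,  0.00035252,  0.00107772,  0.0014073 , -0.00014301,
       -0.0018955 ]), 'tau': array([-1.02736911e-03, -5.31805015e+01, -3.52732480e+01,  7.07761617e-02,
        2.43626320e-02, -1.29129930e-04]), 'ee_pos': array([ 0.18165334, -0.51885855,  0.20487881]), 'eef_rot': array([-3.14044573e+00, -8.97914218e-05,  3.36724807e-01]), 'force': array([ 0.1394959 , -0.74020277, -0.10730701]), 'moment': array([-0.04309844, -0.03151533, -0.02198811]), 'grip_width': 0.09412550387232074}
side {'vertical_fov': 45.2271371624768, 'cx': 330.03526974688486, 'cy': 244.90451767685514, 'eye': array([0.12082911, 1.12115274, 0.9653513 ]), 'attitude': array([-2.18670724,  0.01428934, -2.76102385])}
top {'vertical_fov': 52.019415812738956, 'cx': 314.81253811786416, 'cy': 235.30643800433074, 'eye': array([ 0.33345781, -0.00211318,  1.14402379]), 'attitude': array([-2.89872744e+00,  1.72430791e-03, -1.52660897e+00])}
wrist {'vertical_fov': 60.04479595612215, 'cx': 323.65757911323203, 'cy': 236.19260837285205, 'hand_eye': array([[ 1.71130316e-04, -9.67199791e-01, -2.54016800e-01,
         7.37990713e-02],
       [ 9.99999736e-01,  3.44890064e-04, -6.39514107e-04,
        -9.02109761e-04],
       [ 7.06145781e-04, -2.54016623e-01,  9.67199595e-01,
        -1.79379805e-01],
       [ 0.00000000e+00,  0.00000000e+00,  0.00000000e+00,
         1.00000000e+00]])}
```

View pics/top0.png

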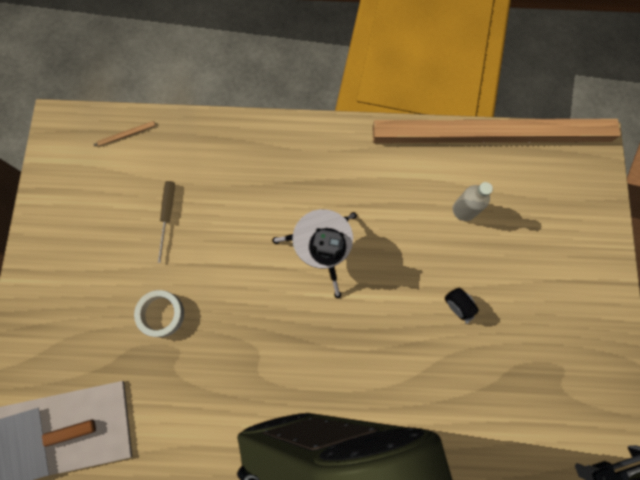

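View pics/side0.png

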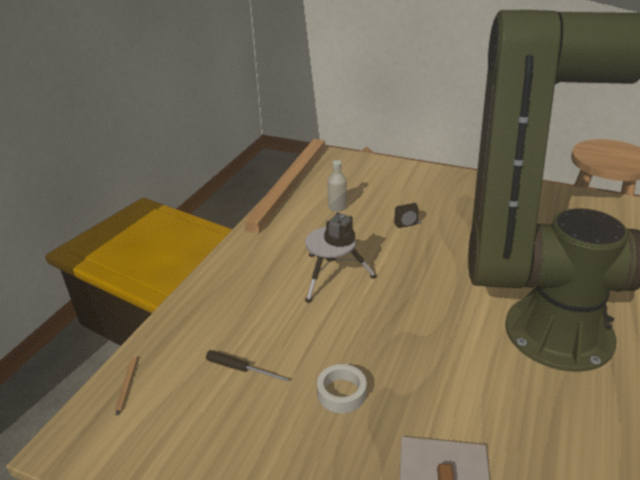

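```bash
cat > h.py <<'E'
import numpy as np, cv2
from scipy.spatial.transform import Rotation as R
from station import ctrl, eyes
class Cam:
    def __init__(s,name):
        o=ctrl.get_obs()
        c=eyes.camera(name); s.f=c["frame"]; s.fl=240/np.tan(np.radians(c["vertical_fov"])/2)
        s.cx,s.cy=c["cx"],c["cy"]
        if name=="wrist":
            T=np.eye(4);T[:3,:3]=R.from_euler("xyz",o["eef_rot"]).as_matrix();T[:3,3]=o["ee_pos"]
            T=T@c["hand_eye"]; s.M=T[:3,:3]; s.e=T[:3,3]
        else: s.M=R.from_euler("xyz",c["attitude"]).as_matrix(); s.e=c["eye"]
    def proj(s,P):
        p=(np.atleast_2d(P)-s.e)@s.M; return np.c_[s.fl*p[:,0]/p[:,2]+s.cx, s.fl*p[:,1]/p[:,2]+s.cy]
    def ray(s,u,v,z):
        d=s.M@np.array([(u-s.cx)/s.fl,(v-s.cy)/s.fl,1]); return s.e+d*(z-s.e[2])/d[2]
    def crop(s,c,w,k,fn,circles=()):
        x0,y0=int(c[0]-w),int(c[1]-w*.75); x0=max(0,x0);y0=max(0,y0)
        im=s.f[y0:y0+int(1.5*w),x0:x0+2*w,::-1]
        im=cv2.resize(im,None,fx=k,fy=k,interpolation=cv2.INTER_CUBIC)
        for (C,r,col) in circles:
            q=(s.proj(circ(C,r))-[x0,y0]+.5)*k-.5
            cv2.polylines(im,[np.round(q).astype(np.int32)],True,col,1)
        cv2.imwrite(fn,im); return x0,y0
def circ(C,r):
    t=np.linspace(0,2*np.pi,90,endpoint=False); return np.c_[C[0]+r*np.cos(t),C[1]+r*np.sin(t),0*t+C[2]]
E
python3 - <<'E'
from h import *
t=Cam("top"); s=Cam("side")
p=t.ray(322,238,.12); l=t.ray(327.5,246,.14); print(p,l)
for c,n,uv in ((t,"top",(325,240)),(s,"side",(335,240))):
    print(c.proj([p,l]))
    c.crop(uv,50,8,f"pics/{n}1.png",[(p,.065,(0,0,255)),(l,.04,(0,255,0))])
E
```

```text
[ 0.58157565 -0.00478496  0.12      ] [ 0.56003162 -0.01692548  0.14      ]
[[322.  238. ]
 [327.5 246. ]]
[[331.01789541 239.95239976]
 [340.50396263 232.68270029]]
```

View pics/top1.png

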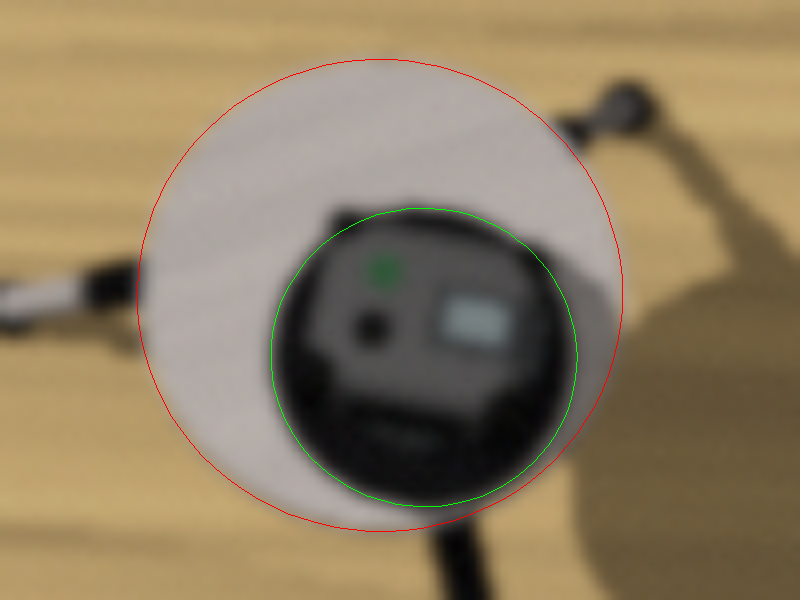

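View pics/side1.png

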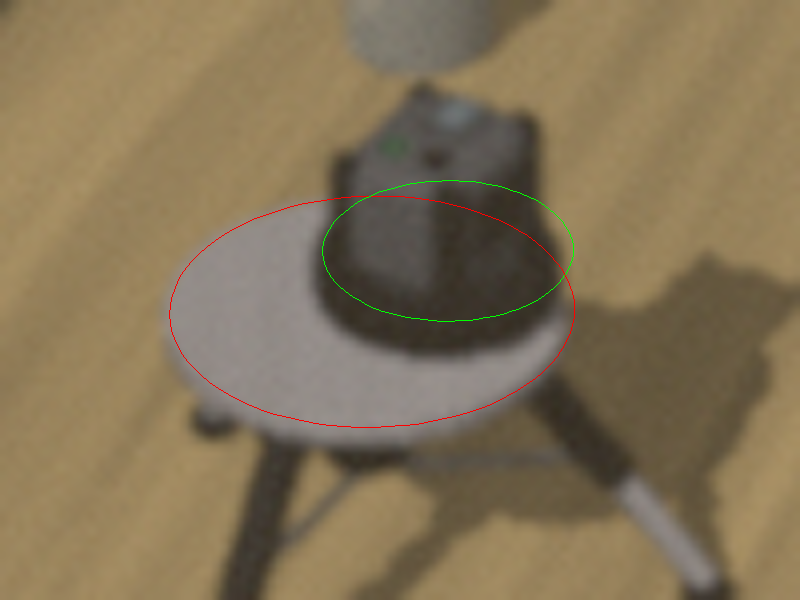

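Call:
{"api": "jog_arm", "payload": {
  "moves": [
    [[20,32,12],[0,0,0.5],0],
    [[43,65,25],[0,0,1],0],
    [[66,98,35],[0,0,1.5],0],
    [[89,131,35],[0,0,2],0],
    [[112,164,35],[0,0,2],0]
  ],
  "squeeze": 5
}}

```text
time_s: 0.67
ee_pos: [0.2945, -0.3535, 0.241]
eef_rot: [3.14, -0.0, 0.514]
force: [2.0, -1.5, -0.3]
grip_width: 0.0642
```

Call:
{"api": "jog_arm", "payload": {
  "moves": [
    [[23,34,0],[0,0,0],0],
    [[46,68,0],[0,0,0],0],
    [[68,103,0],[0,0,0],0],
    [[91,137,0],[0,0,0],0],
    [[114,171,0],[0,0,0],0]
  ]
}}

```text
time_s: 1.08
ee_pos: [0.4084, -0.1822, 0.2406]
eef_rot: [3.141, -0.0, 0.511]
force: [0.0, -0.8, -0.7]
grip_width: 0.0307
```

Call:
{"api": "jog_arm", "payload": {
  "moves": [
    [[23,34,0],[0,0,0],0],
    [[46,68,0],[0,0,0],0],
    [[64,98,0],[0,0,0],0],
    [[82,129,0],[0,0,0],0],
    [[82,129,0],[0,0,0],0]
  ]
}}

```text
time_s: 1.5
ee_pos: [0.4915, -0.0508, 0.2401]
eef_rot: [-3.141, -0.0, 0.515]
force: [0.1, -0.9, -1.1]
grip_width: 0.0006
```

```bash
python3 - <<'E'
from h import *
w=Cam("wrist")
p=np.array([.5816,-.0048,.12]); l=np.array([.559,-.0175,.126])
print(w.e,w.proj([p,l]))
im=w.f[:,:,::-1].copy()
for C,r,col in ((p,.065,(0,0,255)),(l,.04,(0,255,0))):
    cv2.polylines(im,[np.round(w.proj(circ(C,r))).astype(np.int32)],True,col,1)
cv2.imwrite("pics/w1.png",im)
E
```

```text
[ 0.55539969 -0.01371959  0.41953355] [[331.8684427   86.06140292]
 [331.69454213 125.41771828]]
```

View pics/w1.png

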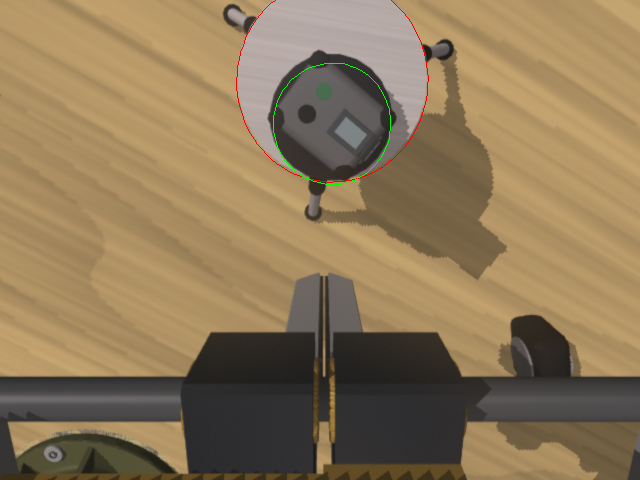

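```bash
cat >> h.py <<'E'
from scipy.optimize import minimize
from scipy.ndimage import map_coordinates, gaussian_filter
def outline(c,C,zr,d):
    P=np.vstack([circ((C[0],C[1],z),r+d) for z,r in zr])
    q=cv2.convexHull(c.proj(P).astype(np.float32))[:,0]
    # resample
    q=np.vstack([q,q[:1]]); s=np.r_[0,np.cumsum(np.hypot(*np.diff(q,axis=0).T))]
    t=np.linspace(0,s[-1],200,endpoint=False)
    return np.c_[np.interp(t,s,q[:,0]),np.interp(t,s,q[:,1])]
def fit(c,C0,zr,img,sign,d=.0015,clip=60):
    g=gaussian_filter(img.astype(float),.7)
    H,W=g.shape
    def sc(C):
        a=outline(c,C,zr,d);b=outline(c,C,zr,-d)
        ok=(a[:,0]>1)&(a[:,0]<W-2)&(a[:,1]>1)&(a[:,1]<H-2)
        v=sign*(map_coordinates(g,a.T[::-1],order=1)-map_coordinates(g,b.T[::-1],order=1))
        return -np.clip(v,-5,clip)[ok].mean()
    best=min((minimize(sc,np.array(C0[:2])+[i*.004,j*.004],method="Nelder-Mead",options=dict(initial_simplex=np.array(C0[:2])+[i*.004,j*.004]+np.array([[0,0],[.003,0],[0,.003]]),xatol=1e-5)) for i in(-1,0,1) for j in(-1,0,1)),key=lambda r:r.fun)
    return best.x,best.fun
PL=[(.12,.065),(.112,.065)]; BA=[(.126,.04),(.14,.04)]
def locate(c,p0,l0):
    hsv=cv2.cvtColor(c.f,cv2.COLOR_RGB2HSV)
    p,fp=fit(c,p0,PL,hsv[:,:,1],1)
    l,fl=fit(c,l0,BA,hsv[:,:,2],1,clip=100)
    return p,l,fp,fl
def report(names,p0,l0,tag):
    for n in names:
        c=Cam(n); p,l,fp,fl=locate(c,p0,l0)
        print(n,"plate",(p*1e3).round(1),"level",(l*1e3).round(1),"off",((l-p)*1e3).round(1),round(fp,1),round(fl,1))
        im=cv2.resize(c.f[:,:,::-1],None,fx=4,fy=4,interpolation=cv2.INTER_CUBIC)
        for q,zr in((p,PL),(l,BA)):
            cv2.polylines(im,[np.round((outline(c,q,zr,0)+.5)*4-.5).astype(np.int32)],True,(0,0,255) if zr is PL else (0,255,0),1)
        u=c.proj([[p[0],p[1],.13]])[0]*4
        k=4 if n!="wrist" else 1
        if n=="wrist": im=cv2.resize(im,(640,480),interpolation=cv2.INTER_AREA)
        else:
            x,y=int(max(0,u[0]-320)),int(max(0,u[1]-240)); im=im[y:y+480,x:x+640]
        cv2.imwrite(f"pics/{n}_{tag}.png",im)
E
python3 - <<'E'
from h import *
report(["top","side","wrist"],(.5816,-.0048),(.559,-.0175),"a")
E
```

```text
top plate [582.3  -5.4] level [561.8 -17. ] off [-20.5 -11.7] -12.5 -14.7
side plate [583.5  -3.5] level [563.1 -15. ] off [-20.5 -11.6] -17.0 -19.4
wrist plate [583.1  -3.7] level [562.2 -14.5] off [-20.9 -10.8] -55.4 -85.4
```

View pics/wrist_a.png

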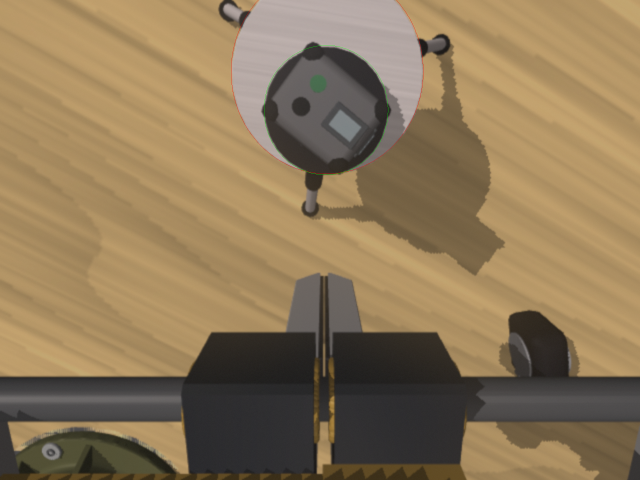

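View pics/side_a.png

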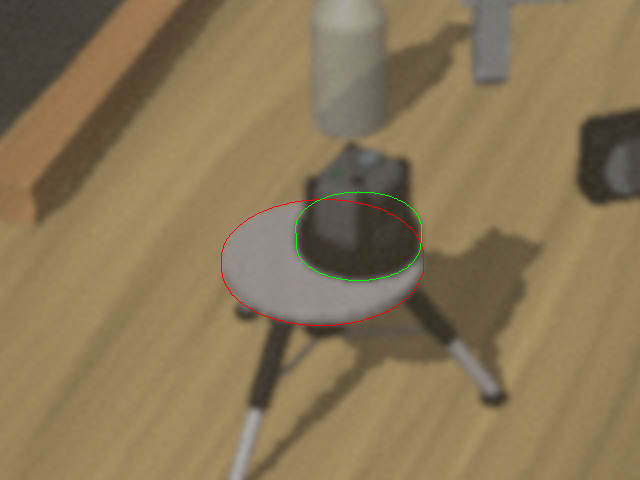

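View pics/top_a.png

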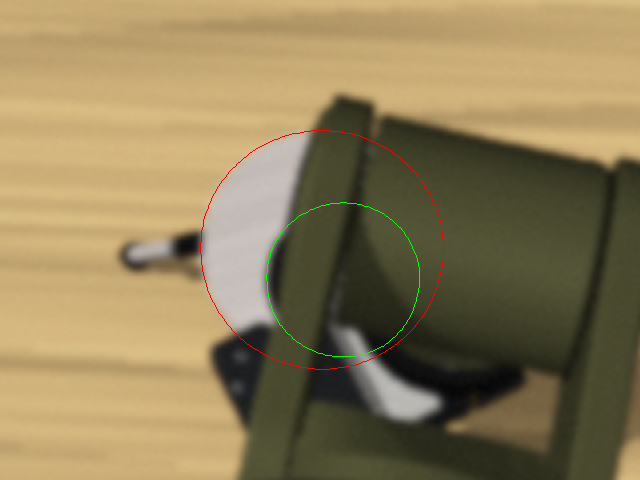

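Call:
{"api": "jog_arm", "payload": {
  "moves": [
    [[12,6,-20],[0.36,-0.71,-0.2],0],
    [[12,6,-50],[0.73,-1.42,-0.4],0],
    [[12,6,-80],[0.73,-1.42,-0.4],0],
    [[12,6,-110],[0.73,-1.42,-0.4],0],
    [[12,6,-110],[0.73,-1.42,-0.4],0]
  ]
}}

```text
time_s: 2.12
ee_pos: [0.4988, -0.05, 0.1259]
eef_rot: [-3.14, -0.133, 0.474]
force: [-0.6, -0.7, -0.7]
grip_width: 0.0004
```

```bash
python3 - <<'E'
from h import *
o=ctrl.get_obs();print(o["ee_pos"],R.from_euler("xyz",o["eef_rot"]).as_matrix().round(3),o["force"])
report(["side","wrist"],(.583,-.0038),(.5625,-.0145),"b")
E
```

```text
[ 0.49880066 -0.04996564  0.12587891] [[ 0.882  0.456  0.118]
 [ 0.452 -0.89   0.062]
 [ 0.133 -0.002 -0.991]] [-0.63589641 -0.72243534 -0.69095938]
side plate [583.6  -3.4] level [563.1 -15. ] off [-20.6 -11.6] -16.7 -20.1
wrist plate [582.8  -3.4] level [562.3 -14.5] off [-20.5 -11.1] -55.9 -71.9
```

View pics/wrist_b.png

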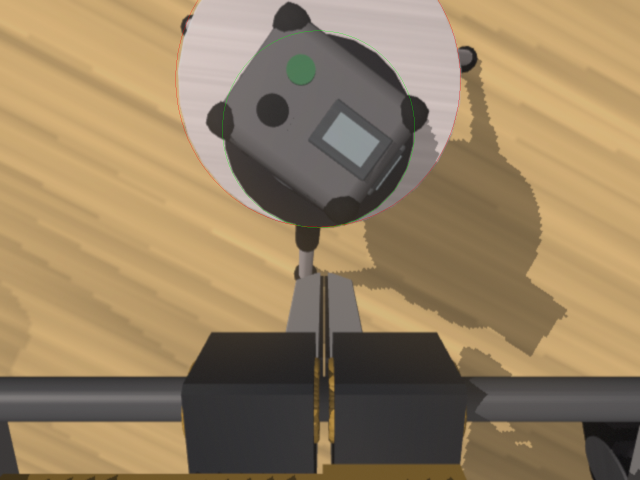

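View pics/side_b.png

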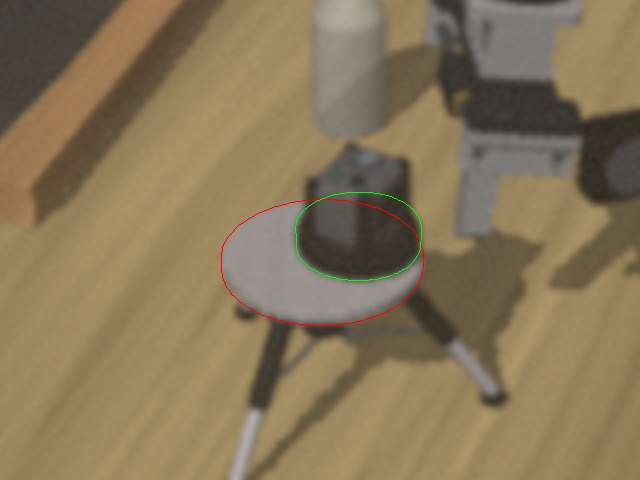

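Call:
{"api": "jog_arm", "payload": {
  "moves": [
    [[5,3,2],[0,0,0],0],
    [[10,6,4],[0,0,0],0],
    [[14,9,4],[0,0,0],0],
    [[14,9,4],[0,0,0],0],
    [[14,9,4],[0,0,0],0]
  ]
}}

```text
time_s: 2.63
ee_pos: [0.5161, -0.0398, 0.1349]
eef_rot: [3.138, -0.14, 0.477]
force: [-0.9, -0.2, 0.7]
grip_width: 0.0006
```

```bash
python3 - <<'E'
from h import *
o=ctrl.get_obs();print(o["time_s"],o["ee_pos"],o["force"])
report(["side","wrist"],(.583,-.0038),(.5625,-.0145),"c")
o=ctrl.get_obs();print(o["time_s"],o["ee_pos"],o["force"])
E
```

```text
2.6333 [ 0.51613453 -0.03981919  0.13491798] [-0.87966081 -0.17086217  0.6508291 ]
side plate [583.6  -3.6] level [563.2 -15. ] off [-20.4 -11.4] -16.8 -19.6
wrist plate [582.3  -3.8] level [561.6 -14.6] off [-20.8 -10.8] -53.9 -73.3
2.7333 [ 0.51571652 -0.03998249  0.1345244 ] [-1.63599801  0.90754458  0.26487962]
```

View pics/side_c.png

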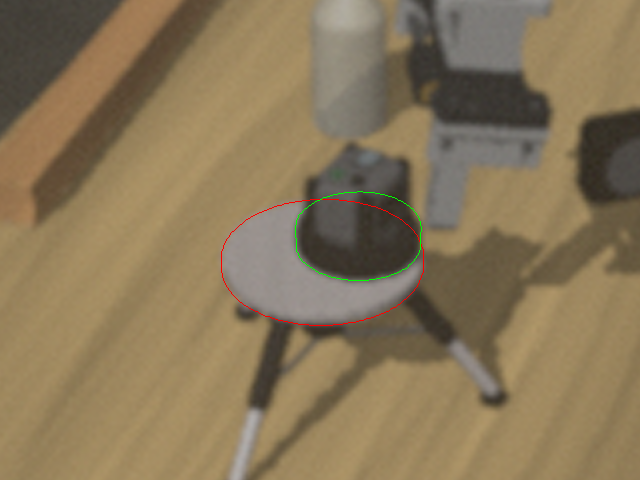

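Call:
{"api": "jog_arm", "payload": {
  "moves": [
    [[2,1,-3],[0,0,0],0],
    [[4,2,-4],[0,0,0],0],
    [[6,3,-4],[0,0,0],0],
    [[8,4.2,-4],[0,0,0],0],
    [[10,5.3,-4],[0,0,0],0]
  ]
}}

```text
time_s: 3.15
ee_pos: [0.5259, -0.0347, 0.1303]
eef_rot: [3.139, -0.139, 0.476]
force: [-1.5, 0.0, 0.3]
grip_width: 0.0002
```

```bash
python3 - <<'E'
from h import *
o=ctrl.get_obs();print(o["time_s"],o["ee_pos"],o["force"])
report(["side","wrist"],(.583,-.0038),(.5665,-.0125),"d")
E
```

```text
3.15 [ 0.52585548 -0.03470703  0.13033603] [-1.52005262  0.00177743  0.30820411]
side plate [583.5  -3.7] level [569.7 -11.2] off [-13.7  -7.6] -16.5 -18.5
wrist plate [583.1  -3.7] level [570.1 -10.8] off [-13.   -7.1] -54.0 -72.6
```

View pics/wrist_d.png

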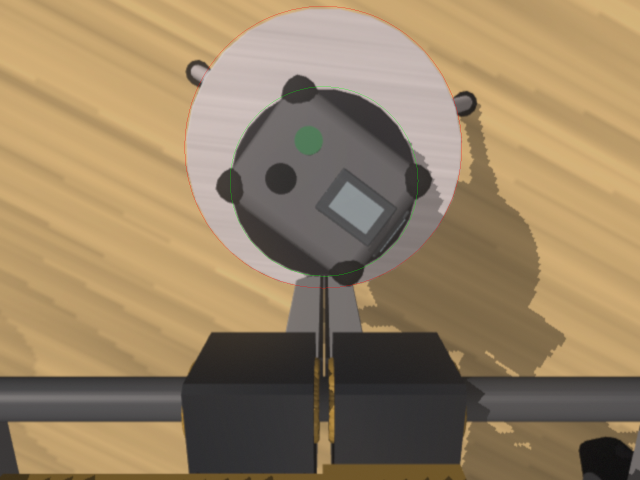

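View pics/side_d.png

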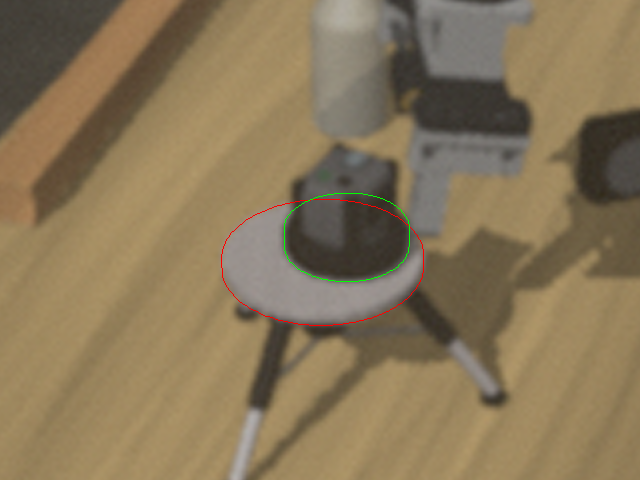

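Call:
{"api": "jog_arm", "payload": {
  "moves": [
    [[2,1.1,0],[0,0,0],0],
    [[4,2.2,0],[0,0,0],0],
    [[6,3.3,0],[0,0,0],0],
    [[8,4.4,0],[0,0,0],0],
    [[10,5.5,0],[0,0,0],0]
  ]
}}

```text
time_s: 3.67
ee_pos: [0.536, -0.0292, 0.1305]
eef_rot: [3.139, -0.139, 0.477]
force: [-1.3, -0.2, 1.0]
grip_width: 0.0005
```

```bash
python3 - <<'E'
from h import *
o=ctrl.get_obs();print(o["time_s"],o["ee_pos"],o["force"])
report(["side","wrist"],(.583,-.0038),(.580,-.0055),"e")
E
```

```text
3.6667 [ 0.53595093 -0.02919945  0.13045722] [-1.31807238 -0.19458756  0.97846669]
side plate [583.2  -3.7] level [580.   -6.8] off [-3.2 -3.1] -16.2 -18.6
wrist plate [582.8  -3.5] level [580.1  -5.4] off [-2.7 -1.9] -53.9 -72.5
```

View pics/wrist_e.png

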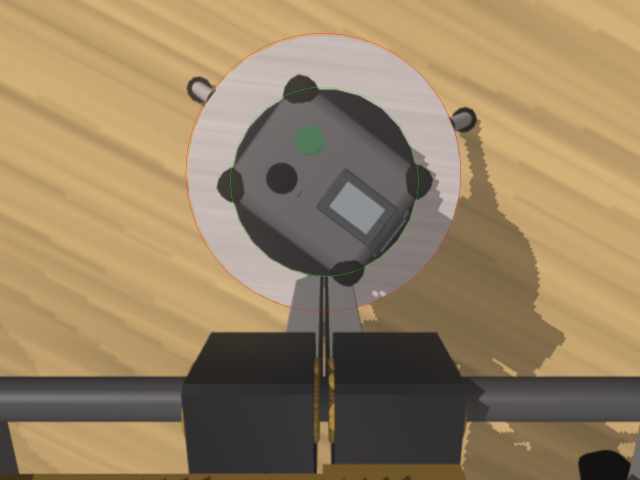

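Call:
{"api": "jog_arm", "payload": {
  "moves": [
    [[1,0.7,0],[0,0,0],0],
    [[2,1.4,0],[0,0,0],0],
    [[2.7,2.0,0],[0,0,0],0],
    [[2.7,2.0,0],[0,0,0],0]
  ]
}}

```text
time_s: 4.1
ee_pos: [0.5386, -0.0272, 0.1305]
eef_rot: [3.139, -0.139, 0.477]
force: [-0.9, -0.0, -0.4]
grip_width: 0.0006
```

```bash
python3 - <<'E'
from h import *
o=ctrl.get_obs();print(o["time_s"],o["ee_pos"],o["force"])
report(["side","wrist"],(.583,-.0038),(.583,-.0035),"f")
E
```

```text
4.1 [ 0.5385556  -0.02717903  0.13045429] [-0.87713151 -0.03345305 -0.43492731]
side plate [583.4  -3.7] level [583.1  -5. ] off [-0.3 -1.3] -16.4 -18.3
wrist plate [582.5  -3.6] level [582.5  -4.1] off [ 0.  -0.5] -54.0 -72.3
```

Call:
{"api": "jog_arm", "payload": {
  "moves": [
    [[-5,-2.6,0],[0,0,0],0],
    [[-18,-9,0],[0,0,0],0],
    [[-36,-18,0],[0,0,0],0],
    [[-46,-24,25],[0,0,0],0],
    [[-46,-24,60],[0,0,0],0]
  ]
}}

```text
time_s: 4.62
ee_pos: [0.4895, -0.0519, 0.1888]
eef_rot: [-3.141, -0.135, 0.475]
force: [0.3, -0.3, 0.8]
grip_width: 0.0002
```

Call:
{"api": "jog_arm", "payload": {
  "moves": [
    [[0,0,30],[-0.4,0.8,0],0],
    [[0,0,50],[-0.73,1.42,0],0],
    [[0,0,50],[-0.73,1.42,0],0],
    [[0,0,50],[-0.73,1.42,0],0]
  ]
}}

```text
time_s: 4.95
ee_pos: [0.4928, -0.0511, 0.2407]
eef_rot: [3.138, -0.002, 0.477]
force: [-1.1, 0.1, -1.1]
grip_width: 0.0006
```

```bash
python3 - <<'E'
from h import *
o=ctrl.get_obs();print(o["time_s"],o["ee_pos"],o["force"])
report(["side","wrist"],(.583,-.0038),(.583,-.0035),"g")
E
```

```text
4.95 [ 0.49275663 -0.05113314  0.24072897] [-1.14319743  0.07483047 -1.1418443 ]
side plate [583.5  -3.6] level [582.7  -5.2] off [-0.7 -1.6] -17.9 -17.3
wrist plate [582.8  -4. ] level [582.5  -4. ] off [-0.3  0. ] -57.5 -83.1
```

Call:
{"api": "jog_arm", "payload": {
  "moves": [
    [[-23,-34,0],[0,0,0],0],
    [[-46,-68,0],[0,0,0],0],
    [[-68,-102,0],[0,0,0],0],
    [[-91,-136,0],[0,0,0],0],
    [[-114,-170,0],[0,0,0],0]
  ]
}}

```text
time_s: 5.47
ee_pos: [0.3764, -0.2222, 0.2393]
eef_rot: [3.14, -0.0, 0.477]
force: [1.5, 0.3, 0.2]
grip_width: 0.0005
```

Call:
{"api": "jog_arm", "payload": {
  "moves": [
    [[-23,-34,0],[0,0,0],0],
    [[-46,-68,0],[0,0,0],0],
    [[-68,-102,0],[0,0,0],0],
    [[-68,-102,0],[0,0,0],0]
  ]
}}

```text
time_s: 5.8
ee_pos: [0.3065, -0.3271, 0.2391]
eef_rot: [3.14, 0.001, 0.471]
force: [1.2, 0.7, -0.4]
grip_width: 0.0008
```

```bash
python3 - <<'E'
from h import *
o=ctrl.get_obs();print(o["time_s"],o["ee_pos"],o["force"])
report(["top","side"],(.583,-.0038),(.583,-.0035),"h")
E
```

```text
5.8 [ 0.30652285 -0.32713747  0.23913889] [ 1.24143643  0.69789513 -0.40689839]
top plate [582.4  -5.5] level [582.2  -6. ] off [-0.2 -0.5] -35.6 -47.9
side plate [583.5  -3.8] level [582.6  -5.2] off [-0.9 -1.4] -17.9 -17.8
```

View pics/wrist_g.png

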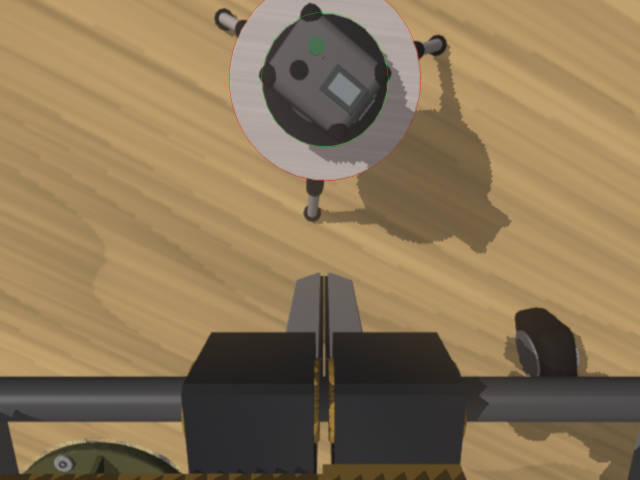

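View pics/top_h.png

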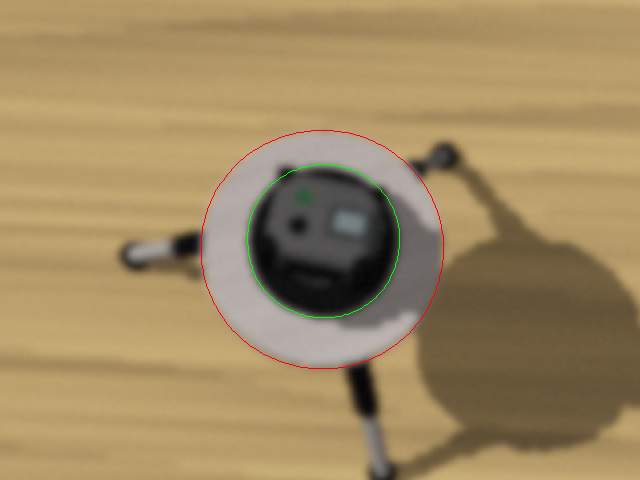

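View pics/side_h.png

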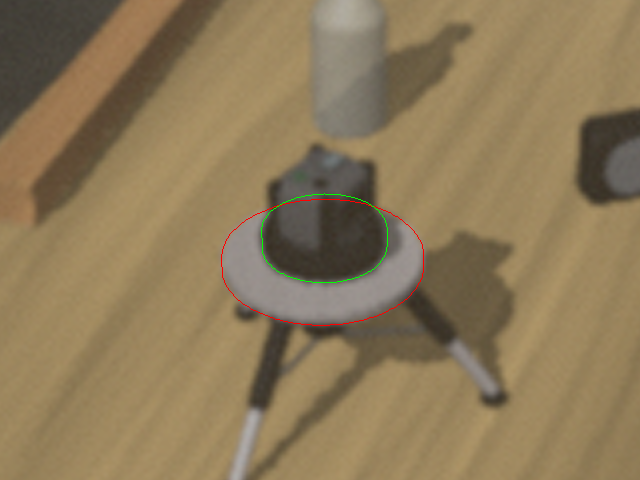

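```bash
python3 -c "
from station import ctrl
print(ctrl.hand_in())"
```

```text
the job is handed in; nothing more can be done
None
```

The level now stands upright in the middle of the plate, and the job is handed in at about 6 s on the robot's clock. I pushed it with the closed fingertips, low against the black base. It took three slow pushes of about 23 mm in all, with no sideways correction. I then backed the arm straight off and well clear before handing in.

**Centring:** these are the last measured offsets of the level from the plate's middle.

| Camera | x (mm) | y (mm) |
|---|---|---|
| Top (clear view) | -0.2 | -0.5 |
| Wrist | -0.3 | 0.0 |
| Side | -0.9 | -1.4 |

The side camera disagrees by about 1 mm. I trust it least, because it sees the base at a slant and the body hides part of it.

**Other checks:**
- **Tripod:** the plate's measured position stayed within about 1 mm throughout.
- **Forces:** no reading, taken at the end of each move, was above about 2.5 N.
- **Bystanders:** the arm touched none of the other things on the bench. I checked this from the arm's planned path and the later pictures, and did not re-measure each one.

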